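# Slide the oak sample through the guide posts to the sanding stop

### The arm

A 6-joint arm with a two-finger parallel gripper is mounted at the origin on the work surface. World frame = base frame: x ahead of the robot, y to its left, z up, the work surface at z = 0. Lengths are in mm, angles in rad, forces in N, time in s.
With the tool pointing down it reaches from about 400 to 925 mm from the base axis. Payload 12.5 kg.
Tool frame: the origin (TCP) lies on the front face of the gripper's body, between the roots of the fingers; the fingertips stand 78 mm ahead of it and the grasp point (between the pads) lies 59 mm ahead of it (env.nose_length is the distance from the TCP to the fingertips, in mm); z points along the fingers, y is the line along which they close (so a half turn about z gives the same grasp; the last joint's range is limited). The gripper opens to 95 mm and grips with 3 to 60 N. Pads are 20 mm wide; open, the fingers measure 119 mm over their backs; the gripper's body (75 mm by 180 mm) begins 59 mm behind the grasp point.
Start: joints at [-1.251, 0.491, 1.559, -0, 1.092, -0.106], TCP at [258.178, -569.194, 292.261] pointing down, gripper open.
Joint ranges: [-3.1, 3.1], [-0.84, 2.19], [0.05, 2.79], [-1.13, 4.28], [0.06, 2.93], [-2.69, 2.69]. Speed limits (rad/s): [2.22, 2.22, 2.79, 3.14, 3.14, 3.14].

### API

Orientations are given as [roll, pitch, yaw] about the fixed x, y, z axes, in that order (R = Rz(yaw) Ry(pitch) Rx(roll)).
In Python, from cell import env gives the robot as it stands.
- The arm moves only by the tool jog_arm, never from a script. Its argument "motion" is a list of rows, each a list of 7 numbers: the turn, a rotation vector about the tool's x, y, z in degrees, then the shift along the tool's x, y, z in mm, then the finger opening in mm, from 0 to 95.1. In form: [[wx, wy, wz, x, y, z, hand], ...]. A call has 1 to 10 rows; each row shifts and turns the commanded pose from where the row before left it, along the tool's axes as they then stand; what a row does not reach is not made up. A row lasts 1/8 s, in which the tool goes at most 62.5 mm and 10.7 degrees, less where a joint would pass 70% of its speed; a pose out of reach is approached as far as the arm can. A call is refused whole if a number of a shift passes 62.5 or a number of a turn 10.7, either way. A call with a gripper value outside its range is refused whole. The fingers move at their own pace and stop on an object; the grip force is fixed at half the most. Time passes only in rows, so rows that do not move let the fingers close. It gives the time, the measured TCP pose, the force, the opening and the grip force at its end, in the units of the state.
- env.state(): the state, without advancing time (a new reading comes with each control period).
- env.read_camera(name): name is "scene" or "top" or "wrist"; returns a dict with "color" (480x640x3 uint8, red, green, blue), "z_map" (480x640 float32, mm along the optical axis (not along the pixel's ray), 0 where there is no reading), "camera_matrix" (3x3 intrinsics, pixels), "world_to_cam" (4x4, takes a point from world to camera coordinates). Camera axes: x right, y up, looking along -z (the intrinsics and any distortion apply to the point x, -y, -z); pixel columns grow to the right and rows downward; lengths in mm; the calibration is good to about 2 mm. A picture is of the moment at which its call begins.
- env.job_done(): hands the job in; it is judged then, once.
Trained networks look in the newest picture that a camera, given by its name, has taken for a name from the list of things; names that differ only in an ending like _2 or _b are one class to them, and where a whole thing is asked for, a point or a joint stands for the part that bears it (a point fixed in the world has none). Each returns a list of dicts, best first, with "score" (0 to 1); they miss things now and then, are a little off and sometimes report something else, mostly with a low value. They report only what shows in the picture. A call takes as long as a camera call. They do not tell look-alikes from the thing itself.
- env.recognise(camera, thing): "location" ([column, row] in pixels, amid what is visible of it).
The state is a dict: "t": time; "joints": joint angles; "qvel": joint speeds; "tau": joint torques, N m; "eef_pos": TCP position; "tcp_rot": TCP orientation; "ft_force": force on the tool from outside, world axes, zero at the start; "moment": the same for the moment, N m; "opening": opening from 0.0 (shut) to 1.0 (fully open); "grip_force": force on a finger pad.
Only numpy, scipy, OpenCV 4.12 (cv2) and the standard library are available. Lean on these libraries where they do the work, as an engineer would, in place of code of your own. Each camera call takes 0.05 s, during which the arm holds its last target. There are 200 camera calls.

### The job

Load the sanding station: gently push the pale oak sample block along the deck, short side first, through the gap between the two steel guide posts, until it lies flat against the blue stop bar behind them. Push it with the fingers only, never pick it up or tip it or take it round the posts. Leave the walnut offcut, the sanding pad, the jar and the emergency stop alone, and finish clear of everything.

Things in the scene. Friction and masses are not known exactly. Their poses are not given: they have to be found in the camera images.
- sample: loose pale oak block, 110 (its x) x 90 (its y) x 24 mm high, about 0.16 kg, flat on the deck before the posts, up to 30 degrees askew and 45 mm to one side of the gap's middle; origin at the centre of its underside, z up. It passes the gap with its x along the station's x (either way round). It slides with ordinary dry friction (under 3 N).
- station: fixed sanding station: two guide posts and a stop bar. Origin on the deck midway between the posts; x points the way in, through the gap to the stop; z up. A block that is home has its origin at x = 75 mm, y about 0.
- gap (a point): middle of the gap, on the deck (the station's origin). Posts: upright steel cylinders, 24 mm in diameter, 36 mm high, axes at station y = +60 and -60 mm; the gap is 96 mm, 6 mm wider than the block. Outside each post lies a low blue foot, 36 x 30 x 6 mm high, centred at y = +-86 mm.
- stop_face (a point): centre of the near face of the blue stop bar, 17 mm above the deck, at station x = 130 mm; the bar is 24 mm (x) x 160 mm (y) x 34 mm high and does not move
- walnut: loose dark walnut offcut, 70 x 40 x 24 mm, beside the station at its -y side or behind the stop bar; bystander; origin at the centre of its underside
- pad: loose yellow and black sanding pad lying flat, 72 mm across, 34 mm high with its stud, beside the station at its -y side or behind the stop bar; bystander; origin at the centre of its underside
- jar: loose small jar with a black cap, 52 mm across, 60 mm high, beside the station at its +y side; bystander; origin at the centre of its underside
- estop_top (a point): top of the red button of the emergency stop, a fixed low yellow box 66 mm square and 12 mm high, top of the button 22 mm above the deck; not to be pressed
- estop (a joint): travel of the emergency stop button: 0 is up, 0.006 m fully pressed (12 N)
Things that resemble listed ones, but are neither listed nor needed, are in the scene too. Of the things shaped like the sample, the wooden one is meant.

How it is judged:
By the outcome, as a careful person would: the job done as asked, in the order asked, and still so for the second after the job is handed in, with the robot touching nothing.
It also fails if it takes over 72 s, if anything falls off the work surface, if the arm or the gripper's body presses on something with over 40 N, if the wrist force passes 120 N, or if a joint passes its speed limit or range.

## Working session

There is one attempt and no reset: what is moved stays moved. The work goes in short steps, Python scripts to look and compute and a tool call to move; the robot and the scene stay as the last step left them, time stands still between calls to the robot, and variables do not carry over. Pictures are saved under pics/ and viewed, at most 10 in all, crops included, and the job is handed in when it is done.

Besides the shell and the picture viewer there is one more tool, called after "Request:" as name(argument=value, ...), one argument or row to a line, values as JSON. jog_arm: Moves the arm, as the interface text tells. Its arguments: {"type":"object","properties":{"motion":{"type":"array"}},"required":["motion"]}

```bash
mkdir -p pics; cat > h.py <<'E'
from cell import env
import numpy as np, cv2
def save(im,n): cv2.imwrite('pics/'+n,im[:,:,::-1])
def cloud(r):
    z=r['z_map'];K=r['camera_matrix'];v,u=np.mgrid[:480,:640]
    p=np.stack([(u-K[0,2])/K[0,0]*z,-(v-K[1,2])/K[1,1]*z,-z,np.ones_like(z)],-1)
    return (p@np.linalg.inv(r['world_to_cam']).T)[...,:3]
E
python3 - <<'E'
from h import *
s=env.state();print(s)
for c in ['top','scene']:
    r=env.read_camera(c);save(r['color'],c+'1.png');P=cloud(r)
    for t in ['sample','station','gap','stop_face','walnut','pad','jar','estop_top']:
        for d in env.recognise(c,t)[:3]:
            u,v=map(int,d['location']);print(c,t,round(d['score'],2),(u,v),P[v,u].round(0))
E
```

```text
{'t': 0.0, 'joints': array([-1.25060320e+00,  4.91587686e-01,  1.55945166e+00, -2.37962698e-05,
        1.09169001e+00, -1.05621010e-01]), 'qvel': array([-7.75506876e-04, -4.44319270e-04, -3.61915051e-04, -7.78394856e-05,
        2.58730667e-03, -8.85554575e-04]), 'tau': array([-1.87347227e-04, -6.12643862e+01, -2.58184665e+01,  6.91700843e-02,
        4.83199989e-02, -1.05019483e-04]), 'eef_pos': array([ 258.1199921 , -569.03932125,  291.64346025]), 'tcp_rot': array([-3.14046005e+00, -9.88505154e-05,  4.25825060e-01]), 'ft_force': array([1.21420203, 0.60024978, 0.14473871]), 'moment': array([ 0.00505307,  0.00271019, -0.02481556]), 'grip_force': 0.0, 'opening': 0.9999329552712534}
top sample 0.96 (382, 208) [669. -76.  24.]
top sample 0.86 (480, 258) [ 543. -260.   28.]
top sample 0.85 (469, 145) [ 788. -278.   26.]
top station 0.58 (263, 286) [530. 184.  31.]
top gap 0.89 (267, 283) [540. 178.  -0.]
top stop_face 0.92 (264, 282) [543. 184.  -1.]
top walnut 0.7 (264, 196) [721. 167.  23.]
top pad 0.73 (222, 288) [534. 265.  34.]
top jar 0.69 (338, 342) [404.  47.  63.]
top estop_top 0.65 (143, 242) [648. 423.  22.]
top estop_top 0.3 (220, 288) [535. 269.  34.]
scene sample 0.88 (169, 384) [ 792. -287.   24.]
scene sample 0.62 (262, 293) [674. -80.  23.]
scene station 0.74 (361, 205) [542. 184.  26.]
scene gap 0.57 (357, 207) [530. 181.   2.]
scene stop_face 0.79 (359, 207) [537. 182.  11.]
scene stop_face 0.33 (392, 195) [536. 262.  20.]
scene walnut 0.75 (387, 283) [735. 166.  25.]
scene pad 0.66 (395, 195) [539. 268.  21.]
scene jar 0.72 (282, 168) [413.  42.  59.]
scene estop_top 0.7 (482, 214) [647. 430.  21.]
```

View pics/top1.png

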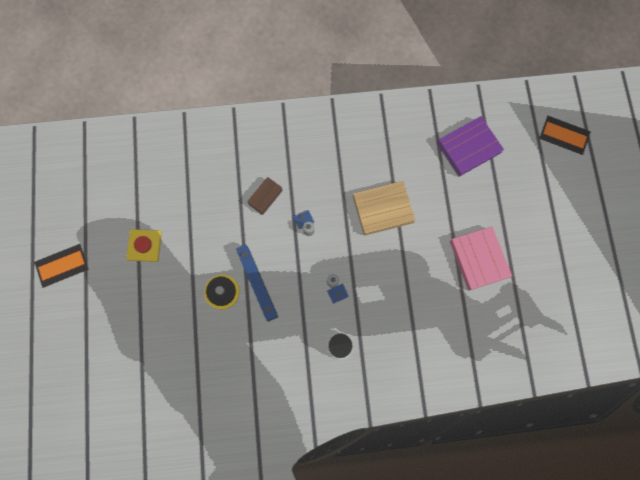

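View pics/scene1.png

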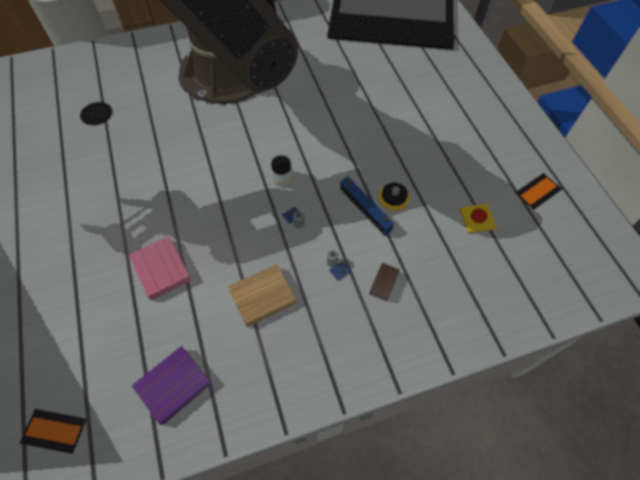

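The three look-alikes in the top view are pale wood (382,208), pink (480,258) and purple (470,145). The wooden one at (382,208) is the sample. The posts are at (308,228) and (333,281), and the stop bar is at (257,283). Next I'll measure and check a crop.

```bash
cat >> h.py <<'E'
def rect(P,m):
    q=P[m][:,:2].astype(np.float32); c,wh,a=cv2.minAreaRect(q); return np.round(c,1),np.round(wh,1),round(a,1),len(q),P[m][:,2].mean().round(1)
def block(P,c,rad=90):
    m=(P[...,2]>16)&(P[...,2]<32)&(np.hypot(P[...,0]-c[0],P[...,1]-c[1])<rad)
    n,l,st,_=cv2.connectedComponentsWithStats(m.astype(np.uint8)); k=1+np.argmax(st[1:,4]); return rect(P,l==k)
E
python3 - <<'E'
from h import *
for c in ['top','scene']:
    r=env.read_camera(c);P=cloud(r);C=r['color'].astype(int)
    print(c,'block',block(P,(672,-78)))
    bl=(C[...,2]>C[...,0]+35)&(C[...,2]>C[...,1]+15)&(abs(P[...,0]-560)<150)&(abs(P[...,1]-150)<110)
    m=bl&(P[...,2]>28)&(P[...,2]<40);print('bar',rect(P,m))
    m=~bl&(P[...,2]>31)&(P[...,2]<42)&(abs(P[...,0]-590)<110)&(abs(P[...,1]-75)<70)
    n,l,st,_=cv2.connectedComponentsWithStats(m.astype(np.uint8))
    for k in range(1,n):
        if st[k,4]>8: print('post',rect(P,l==k),np.argwhere(l==k).mean(0).round(),P[l==k].mean(0).round(1))
    m=bl&(P[...,2]>3)&(P[...,2]<12)
    n,l,st,_=cv2.connectedComponentsWithStats(m.astype(np.uint8))
    for k in range(1,n):
        if st[k,4]>30: print('foot',rect(P,l==k))
    if c=='top': save(cv2.resize(r['color'][150:320,200:440],None,fx=3.3,fy=3.3,interpolation=cv2.INTER_CUBIC),'crop1.png')
E
```

```text
top block (array([672.5, -80.5]), array([ 91.3, 110.8]), 8.8, 2228, np.float64(24.5))
bar (array([557.9, 132.5]), array([159.7, 163.6]), 14.9, 782, np.float64(34.4))
post (array([642.8,  80.1]), array([22.2, 22.6]), 43.6, 100, np.float64(36.4)) [227. 309.] [641.4  80.3  36.4]
post (array([528.6,  42.5]), array([21.7, 21.4]), 40.1, 102, np.float64(36.6)) [279. 333.] [528.6  42.7  36.6]
foot (array([667.9,  89.8]), array([28.2, 34.1]), 17.5, 151, np.float64(6.8))
foot (array([501.1,  45.8]), array([28.8, 13.8]), 9.1, 73, np.float64(6.2))
scene block (array([672. , -80.6]), array([ 91.2, 110.4]), 8.8, 2348, np.float64(24.2))
bar (array([543.9, 195.8]), array([157.1,  23.7]), 18.0, 493, np.float64(33.6))
post (array([529.7,  41.5]), array([22.1, 22. ]), 68.9, 87, np.float64(36.2)) [216. 298.] [530.4  42.2  36.2]
post (array([642.7,  80.2]), array([22. , 21.6]), 14.7, 98, np.float64(36.1)) [255. 332.] [643.8  79.6  36.1]
foot (array([668. ,  87.6]), array([27.1, 31.7]), 19.2, 107, np.float64(6.5))
```

View pics/crop1.png

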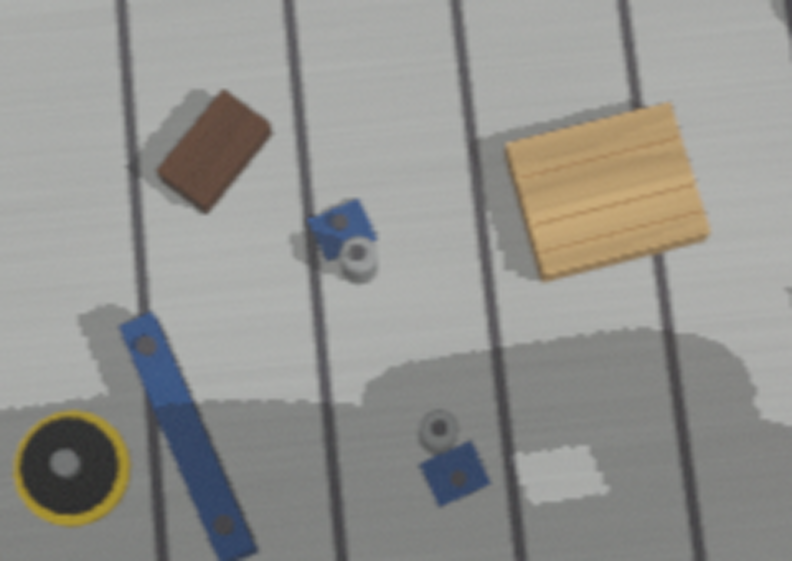

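The crop confirms that (382,208) is bare wood with grain, so it is the oak sample. The station axis is at about 108.2° in world and the gap's middle at about (586,61). The block sits at station (-161,-38), turned -9.4°. I'll square and centre it with a two-finger push from its -y side, then push it in from the rear.

Request:
jog_arm(
  motion=[
    [0,0,6.2,0,0,0,60],
    [0,0,0,52,-28,0,60],
    [0,0,0,52,-28,0,60],
    [0,0,0,52,-28,0,60],
    [0,0,0,52,-28,0,60],
    [0,0,0,52,-28,0,60],
    [0,0,0,52,-28,0,60],
    [0,0,0,52,-28,0,60],
    [0,0,0,52,-28,0,60],
    [0,0,0,52,-28,0,60],
  ],
)

```text
t: 2.25
eef_pos: [625.3, -182.0, 292.3]
tcp_rot: [3.141, -0.0, 0.318]
ft_force: [0.2, -1.0, 1.2]
opening: 0.631
grip_force: 0.0
```

Request:
jog_arm(
  motion=[
    [0,0,0,52,-28,0,60],
    [0,0,0,52,-28,0,60],
    [0,0,0,52,-28,0,60],
    [0,0,0,0,0,0,60],
    [0,0,0,0,0,0,60],
  ],
)

```text
t: 2.88
eef_pos: [745.7, -55.3, 291.8]
tcp_rot: [-3.142, 0.001, 0.318]
ft_force: [-1.2, -0.4, 0.5]
opening: 0.634
grip_force: 0.0
```

Request:
jog_arm(
  motion=[
    [0,0,0,0,0,45,60],
    [0,0,0,0,0,45,60],
    [0,0,0,0,0,45,60],
    [0,0,0,0,0,40,60],
    [0,0,0,0,0,20,60],
    [0,0,0,0,0,12,60],
    [0,0,0,0,0,0,60],
    [0,0,0,0,0,0,60],
  ],
)

```text
t: 3.88
eef_pos: [746.6, -55.3, 86.8]
tcp_rot: [3.141, -0.002, 0.318]
ft_force: [-1.1, 0.6, 0.2]
opening: 0.632
grip_force: 0.0
```

Request:
jog_arm(
  motion=[
    [0,0,0,-5,0,0,60],
    [0,0,0,-5,0,0,60],
    [0,0,0,-5,0,0,60],
    [0,0,0,-5,0,0,60],
    [0,0,0,-5,0,0,60],
    [0,0,0,-5,0,0,60],
  ],
)

```text
t: 4.62
eef_pos: [717.3, -64.6, 85.3]
tcp_rot: [3.141, -0.0, 0.318]
ft_force: [1.3, 0.8, 0.3]
opening: 0.629
grip_force: 0.5
```

```bash
cat >> h.py <<'E'
G=np.array([586,61.1]);a=np.radians(108.2);S=np.array([[np.cos(a),np.sin(a)],[-np.sin(a),np.cos(a)]])
def st(p): return (S@(np.array(p[:2])-G)).round(1)
E
python3 - <<'E'
from h import *
s=env.state();print(s['eef_pos'],st(s['eef_pos']),s['ft_force'])
for c in ['top','scene']:
    r=env.read_camera(c);save(r['color'],c+'2.png');b=block(cloud(r),(665,-80));print(c,b,st(b[0]))
E
```

```text
[717.30041022 -64.62318254  85.30977082] [-160.4  -85.5] [1.27312364 0.83504864 0.30510709]Traceback (most recent call last):
  File "<stdin>", line 4, in <module>
  File "h.py", line 12, in block
    n,l,st,_=cv2.connectedComponentsWithStats(m.astype(np.uint8)); k=1+np.argmax(st[1:,4]); return rect(P,l==k)
                                                                       ~~~~~~~~~^^^^^^^^^^
    return _wrapfunc(a, 'argmax', axis=axis, out=out, **kwds)
    return bound(*args, **kwds)
ValueError: attempt to get argmax of an empty sequence
```

Request:
jog_arm(
  motion=[
    [0,0,0,-5,0,0,60],
    [0,0,0,-5,0,0,60],
    [0,0,0,-5,0,0,60],
    [0,0,0,-5,0,0,60],
    [0,0,0,-5,0,0,60],
    [0,0,0,0,0,0,60],
  ],
)

```text
t: 5.42
eef_pos: [693.4, -72.5, 85.2]
tcp_rot: [-3.142, 0.0, 0.317]
ft_force: [0.4, -0.2, -0.4]
opening: 0.632
grip_force: 0.0
```

```bash
python3 - <<'E'
from h import *
s=env.state();print(s['eef_pos'],st(s['eef_pos']),s['ft_force'])
r=env.read_camera('scene');save(r['color'],'scene2.png');b=block(cloud(r),(640,-90));print(b,st(b[0]))
E
```

```text
[693.42028257 -72.51135987  85.23712272] [-160.5  -60.3] [ 0.44032322 -0.15440686 -0.35461021]
(array([ 621.4, -137.8]), array([28. , 49.2]), 15.0, 266, np.float64(24.4)) [-200.    28.5]
```

View pics/scene2.png

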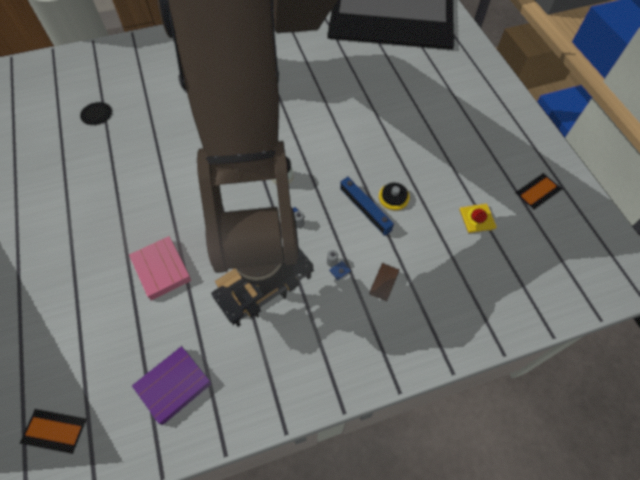

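The arm hides most of the block; only its rear corner shows, at (229,275). I'll push 5 mm more, back off and up, then look.

Request:
jog_arm(
  motion=[
    [0,0,0,-3,0,0,60],
    [0,0,0,-2,0,0,60],
    [0,0,0,0,0,0,60],
    [0,0,0,10,0,0,60],
    [0,0,0,20,0,0,60],
    [0,0,0,0,0,-50,60],
    [0,0,0,0,0,-50,60],
    [0,0,0,0,0,-50,60],
    [0,0,0,0,0,-50,60],
    [0,0,0,0,0,0,60],
  ],
)

```text
t: 6.72
eef_pos: [718.8, -64.4, 290.0]
tcp_rot: [3.138, -0.007, 0.318]
ft_force: [0.7, -0.1, -0.8]
opening: 0.631
grip_force: 0.0
```

```bash
python3 - <<'E'
from h import *
s=env.state();print(s['eef_pos'],st(s['eef_pos']),s['ft_force'])
r0=env.read_camera('scene')
r=env.read_camera('wrist');im=np.hstack([cv2.resize(x['color'],(400,300)) for x in (r0,r)]);save(im,'two3.png')
for x in (r0,r):
  try: b=block(cloud(x),(640,-90));print(b,st(b[0]))
  except Exception as e: print(e)
E
```

```text
[718.81919033 -64.3761635  290.03407072] [-160.7  -87. ] [ 0.68119391 -0.14050597 -0.76376472]
(array([651.9, -95.3]), array([ 61.8, 110.2]), 17.9, 1377, np.float64(24.2)) [-169.2  -13.8]
(array([657.8, -91.9]), array([ 48.5, 110.2]), 18.1, 5814, np.float64(24.3)) [-167.8  -20.4]
```

View pics/two3.png

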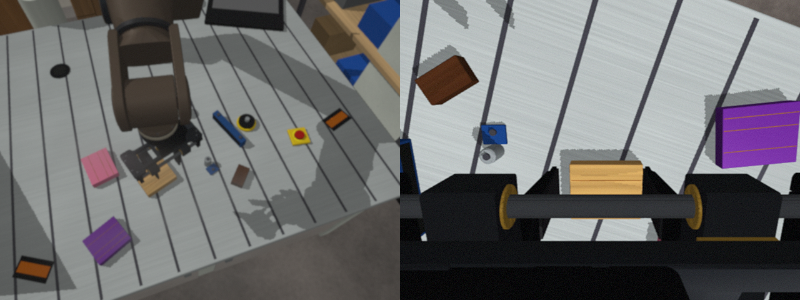

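The block is now square to the station (18.0° against 18.1°) and centred (station y about +0.5, x about -168). Next I turn the tool 90° and go behind it.

Request:
jog_arm(
  motion=[
    [0,0,-10,0,0,0,50],
    [0,0,-10,0,0,0,50],
    [0,0,-10,0,0,0,50],
    [0,0,-10,0,0,0,50],
    [0,0,-10,0,0,0,50],
    [0,0,-10,0,0,0,50],
    [0,0,-10,0,0,0,50],
    [0,0,-10,0,0,0,50],
    [0,0,-10,0,0,0,50],
    [0,0,0,0,0,0,50],
  ],
)

```text
t: 8.07
eef_pos: [717.5, -64.4, 283.4]
tcp_rot: [-3.139, -0.001, 1.887]
ft_force: [0.1, 0.5, 0.5]
opening: 0.531
grip_force: 0.0
```

Request:
jog_arm(
  motion=[
    [0,0,0,-29,-29,0,50],
    [0,0,0,-29,-29,0,50],
    [0,0,0,-29,-29,0,50],
    [0,0,0,0,0,0,50],
    [0,0,0,0,0,0,50],
  ],
)

```text
t: 8.7
eef_pos: [662.2, -174.0, 284.7]
tcp_rot: [-3.141, -0.001, 1.886]
ft_force: [0.1, -0.2, -0.3]
opening: 0.523
grip_force: 0.0
```

```bash
python3 - <<'E'
from h import *
s=env.state();print(s['eef_pos'],st(s['eef_pos']),s['tcp_rot'],s['opening'])
for c in ('scene','top','wrist'):
  x=env.read_camera(c)
  try: b=block(cloud(x),(640,-90));print(c,b,st(b[0]))
  except Exception as e: print(c,'hidden')
E
```

```text
[ 662.24051409 -173.99533448  284.66803442] [-247.1    1. ] [-3.14109898e+00 -6.21249342e-04  1.88562230e+00] 0.523491378983604
scene (array([ 637.7, -100. ]), array([ 92.8, 110.2]), 18.2, 2281, np.float64(24.2)) [-169.2    1.2]
top (array([638.3, -99.8]), array([ 91.1, 110.8]), 18.1, 2255, np.float64(24.5)) [-169.2    0.6]
wrist (array([637.2, -99.1]), array([ 90.2, 109.1]), 18.3, 13945, np.float64(24.5)) [-168.2    1.4]
```

Request:
jog_arm(
  motion=[
    [0,0,0,0,0,45,50],
    [0,0,0,0,0,45,50],
    [0,0,0,0,0,45,50],
    [0,0,0,0,0,35,50],
    [0,0,0,0,0,20,50],
    [0,0,0,0,0,10,50],
    [0,0,0,0,0,0,50],
    [0,0,0,4,0,0,50],
    [0,0,0,4,0,0,50],
    [0,0,0,4,0,0,50],
  ],
)

```text
t: 10.1
eef_pos: [658.4, -162.7, 85.9]
tcp_rot: [3.141, 0.001, 1.889]
ft_force: [0.2, -1.0, 0.5]
opening: 0.523
grip_force: 0.6
```

Request:
jog_arm(
  motion=[
    [0,0,0,4,0,0,50],
    [0,0,0,5,0,0,50],
    [0,0,0,5,0,0,50],
    [0,0,0,5,0,0,50],
    [0,0,0,5,0,0,50],
    [0,0,0,5,0,0,50],
    [0,0,0,5,0,0,50],
    [0,0,0,5,0,0,50],
    [0,0,0,5,0,0,50],
    [0,0,0,5,0,0,50],
  ],
)

```text
t: 11.35
eef_pos: [642.9, -116.1, 85.2]
tcp_rot: [3.142, 0.0, 1.888]
ft_force: [0.7, -1.7, 1.1]
opening: 0.524
grip_force: 1.0
```

Request:
jog_arm(
  motion=[
    [0,0,0,5,0,0,50],
    [0,0,0,5,0,0,50],
    [0,0,0,5,0,0,50],
    [0,0,0,5,0,0,50],
    [0,0,0,5,0,0,50],
    [0,0,0,5,0,0,50],
    [0,0,0,5,0,0,50],
    [0,0,0,0,0,0,50],
  ],
)

```text
t: 12.35
eef_pos: [631.8, -82.6, 85.1]
tcp_rot: [-3.141, -0.001, 1.889]
ft_force: [0.1, 0.6, 0.7]
opening: 0.527
grip_force: 0.0
```

```bash
python3 - <<'E'
from h import *
s=env.state();print(s['eef_pos'],st(s['eef_pos']),s['tcp_rot'],s['ft_force'])
ims=[]
for c in ('scene','top','wrist'):
  x=env.read_camera(c);ims.append(cv2.resize(x['color'],(400,300)))
  try: b=block(cloud(x),(612,-20));print(c,b,st(b[0]))
  except Exception as e: print(c,'hidden')
save(np.hstack(ims[1:]),'two4.png')
E
```

```text
[631.78770198 -82.59492366  85.06240014] [-150.8    1.4] [-3.14096370e+00 -5.17125689e-04  1.88871662e+00] [0.05375691 0.57659917 0.73772146]
scene (array([605.4,  -1.7]), array([91.8, 73.7]), 17.9, 1265, np.float64(24.1)) [-65.7   1.2]
top (array([653.3, -11.7]), array([56.4, 34.4]), 76.5, 239, np.float64(24.6)) [-90.2 -41.2]
wrist (array([614.8, -31.2]), array([ 90.4, 119.4]), 18.2, 66534, np.float64(24.6)) [-96.7   1.5]
```

View pics/two4.png

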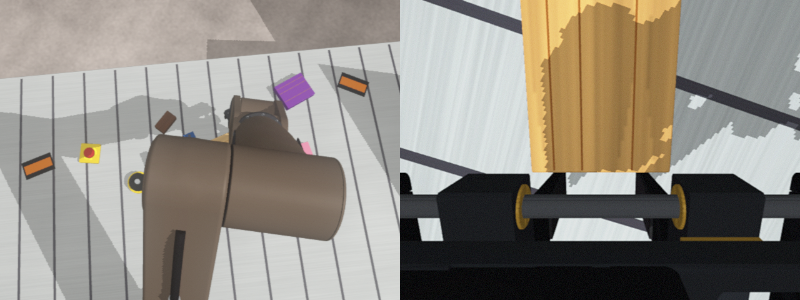

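The block's front is at station x about -29, y about +1.2, and it is square. I'll ease 1.2 mm toward -y while pushing, then go through the gap.

Request:
jog_arm(
  motion=[
    [0,0,0,4,0.4,0,50],
    [0,0,0,4,0.4,0,50],
    [0,0,0,4,0.4,0,50],
    [0,0,0,4,0,0,50],
    [0,0,0,4,0,0,50],
    [0,0,0,4,0,0,50],
    [0,0,0,4,0,0,50],
    [0,0,0,4,0,0,50],
  ],
)

```text
t: 13.5
eef_pos: [623.2, -52.1, 85.2]
tcp_rot: [3.142, 0.0, 1.888]
ft_force: [0.5, -0.4, -0.4]
opening: 0.527
grip_force: 0.3
```

```bash
python3 - <<'E'
from h import *
s=env.state();print(st(s['eef_pos']),s['tcp_rot'],s['ft_force'],s['moment'])
x=env.read_camera('wrist');P=cloud(x);b=block(P,(605,5),100);print(b,st(b[0]))
x=env.read_camera('scene');b=block(cloud(x),(605,5),100);print(b,st(b[0]))
E
```

```text
[-1.192e+02  1.000e-01] [3.14155697e+00 9.54113026e-05 1.88832358e+00] [ 0.54602603 -0.3902175  -0.43398799] [-0.1425839  -0.11688625 -0.04358702]
(array([ 6.059e+02, -3.000e-01]), array([ 90.4, 119.3]), 18.2, 66645, np.float64(24.6)) [-64.5   0.3]
(array([590.5,  29.9]), array([105.8,  75. ]), 13.1, 1185, np.float64(24.1)) [-31.    5.5]
```

Request:
jog_arm(
  motion=[
    [0,0,0,4,0,0,50],
    [0,0,0,4,0,0,50],
    [0,0,0,4,0,0,50],
    [0,0,0,4,0,0,50],
    [0,0,0,4,0,0,50],
    [0,0,0,4,0,0,50],
    [0,0,0,4,0,0,50],
    [0,0,0,4,0,0,50],
    [0,0,0,4,0,0,50],
    [0,0,0,4,0,0,50],
  ],
)

```text
t: 14.85
eef_pos: [610.7, -14.1, 85.3]
tcp_rot: [3.141, 0.0, 1.888]
ft_force: [0.7, -1.9, 2.2]
opening: 0.529
grip_force: 1.0
```

Request:
jog_arm(
  motion=[
    [0,0,0,5,0,0,50],
    [0,0,0,5,0,0,50],
    [0,0,0,5,0,0,50],
    [0,0,0,5,0,0,50],
    [0,0,0,5,0,0,50],
    [0,0,0,5,0,0,50],
    [0,0,0,5,0,0,50],
    [0,0,0,5,0,0,50],
  ],
)

```text
t: 15.85
eef_pos: [598.2, 23.9, 85.2]
tcp_rot: [-3.142, 0.0, 1.888]
ft_force: [1.2, -3.4, 2.0]
opening: 0.532
grip_force: 1.0
```

```bash
python3 - <<'E'
from h import *
s=env.state();print(st(s['eef_pos']),s['tcp_rot'],s['ft_force'],s['moment'])
x=env.read_camera('wrist');P=cloud(x);b=block(P,(580,75),100);print(b,st(b[0]));y=env.read_camera('scene')
save(np.hstack([cv2.resize(i['color'],(400,300)) for i in (x,y)]),'two5.png')
E
```

```text
[-39.1   0.1] [-3.14158660e+00  1.03376478e-04  1.88837286e+00] [ 1.17968331 -3.39799963  2.00568715] [-2.84186469e-01 -2.57602682e-01 -1.86522763e-05]
(array([580.9,  75.6]), array([ 90.5, 119.4]), 18.2, 66639, np.float64(24.6)) [15.4  0.3]
```

View pics/two5.png

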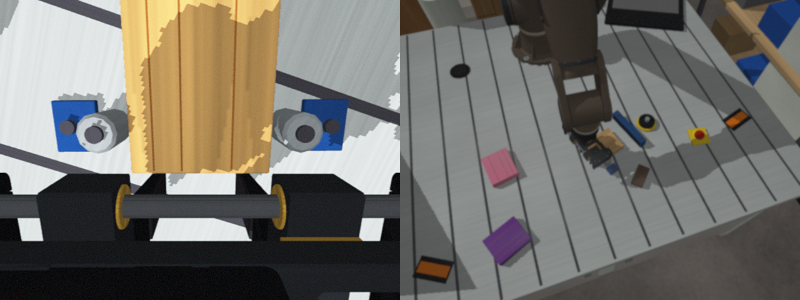

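The wrist view shows the block between the posts (97,133) and (303,132), straight and with clearance on both sides. About 47 mm remain; I'll slow down toward the stop.

Request:
jog_arm(
  motion=[
    [0,0,0,5,0,0,50],
    [0,0,0,5,0,0,50],
    [0,0,0,5,0,0,50],
    [0,0,0,5,0,0,50],
    [0,0,0,5,0,0,50],
    [0,0,0,5,0,0,50],
    [0,0,0,4,0,0,50],
    [0,0,0,3,0,0,50],
    [0,0,0,3,0,0,50],
    [0,0,0,2,0,0,50],
  ],
)

```text
t: 17.2
eef_pos: [585.1, 63.7, 85.2]
tcp_rot: [-3.142, 0.0, 1.888]
ft_force: [0.4, -1.2, -0.5]
opening: 0.523
grip_force: 0.3
```

Request:
jog_arm(
  motion=[
    [0,0,0,1,0,0,50],
    [0,0,0,1,0,0,50],
    [0,0,0,1,0,0,50],
  ],
)

```text
t: 17.58
eef_pos: [584.2, 66.4, 85.2]
tcp_rot: [3.142, 0.0, 1.888]
ft_force: [0.8, -0.3, -0.7]
opening: 0.525
grip_force: 0.4
```

Request:
jog_arm(
  motion=[
    [0,0,0,1,0,0,50],
    [0,0,0,1,0,0,50],
  ],
)

```text
t: 17.82
eef_pos: [583.6, 68.3, 85.2]
tcp_rot: [3.142, 0.0, 1.888]
ft_force: [0.1, -0.0, 0.3]
opening: 0.526
grip_force: 0.4
```

Request:
jog_arm(
  motion=[
    [0,0,0,1,0,0,50],
    [0,0,0,0,0,0,50],
  ],
)

```text
t: 18.08
eef_pos: [583.2, 69.3, 85.2]
tcp_rot: [-3.142, 0.0, 1.888]
ft_force: [-0.3, -0.5, 1.0]
opening: 0.524
grip_force: 0.0
```

Request:
jog_arm(
  motion=[
    [0,0,0,1,0,0,50],
    [0,0,0,0,0,0,50],
  ],
)

```text
t: 18.32
eef_pos: [583.2, 70.0, 85.3]
tcp_rot: [3.141, 0.001, 1.889]
ft_force: [1.6, -3.0, -1.0]
opening: 0.525
grip_force: 1.7
```

```bash
python3 - <<'E'
from h import *
s=env.state();print(st(s['eef_pos']),s['tcp_rot'],s['ft_force'],s['moment'])
for c in ('wrist','scene'):
    x=env.read_camera(c);C=x['color'].astype(int);P=cloud(x);Q=(P[...,:2]-G)@S.T
    m=(C[...,0]>C[...,2]+25)&(abs(P[...,2]-24)<3)&(abs(Q[...,0]-75)<70)&(abs(Q[...,1])<55)
    print(c,rect(P,m),'max x',np.percentile(Q[m][:,0],[1,99]).round(1), 'y',np.percentile(Q[m][:,1],[1,99]).round(1))
    m=(C[...,2]>C[...,0]+30)&(abs(P[...,2]-34)<2.5)&(abs(Q[...,0]-142)<25)&(abs(Q[...,1])<85)
    if m.sum()>20: print('bar x',np.percentile(Q[m][:,0],[1,99]).round(1))
E
```

```text
[ 9.3 -0.1] [3.14099966e+00 5.12942754e-04 1.88854192e+00] [ 1.56413119 -3.0425764  -0.98553627] [-0.56869392 -0.45087973  0.13740287]
wrist (array([563.4, 129.9]), array([ 90.5, 102.6]), 18.2, 65927, np.float64(24.6)) max x [ 23.4 122.2] y [-43.6  43.7]
scene (array([562.4, 138.4]), array([ 90.1, 101.2]), 21.6, 731, np.float64(24.1)) max x [ 34.9 129.5] y [-44.4  43.1]
bar x [130.2 152.6]
```

Request:
jog_arm(
  motion=[
    [0,0,0,1,0,0,50],
    [0,0,0,0,0,0,50],
  ],
)

```text
t: 18.68
eef_pos: [583.3, 70.3, 85.4]
tcp_rot: [3.14, 0.002, 1.889]
ft_force: [3.4, -10.0, -1.1]
opening: 0.53
grip_force: 5.2
```

The force rose to about 10 N with almost no motion, so the block is seated against the bar. I'll back off, rise and move clear.

Request:
jog_arm(
  motion=[
    [0,0,0,-3,0,0,50],
    [0,0,0,-7,0,0,50],
    [0,0,0,-20,0,0,50],
    [0,0,0,-25,0,0,50],
    [0,0,0,0,0,-40,50],
    [0,0,0,0,0,-50,50],
    [0,0,0,0,0,-50,50],
    [0,0,0,0,0,-50,50],
    [0,0,0,-50,0,0,50],
    [0,0,0,-50,0,0,50],
  ],
)

```text
t: 19.92
eef_pos: [631.4, -78.0, 276.3]
tcp_rot: [3.14, 0.001, 1.889]
ft_force: [0.2, -0.1, 0.7]
opening: 0.525
grip_force: 0.0
```

Request:
jog_arm(
  motion=[
    [0,0,0,-50,0,0,50],
    [0,0,0,-50,0,0,50],
    [0,0,0,-50,0,0,50],
    [0,0,0,0,0,0,50],
    [0,0,0,0,0,0,50],
  ],
)

```text
t: 20.55
eef_pos: [677.4, -219.2, 274.9]
tcp_rot: [-3.141, -0.001, 1.887]
ft_force: [-0.4, 0.1, -0.0]
opening: 0.528
grip_force: 0.0
```

```bash
python3 - <<'E'
from h import *
for c in ('top','scene'):
    x=env.read_camera(c);C=x['color'].astype(int);P=cloud(x);Q=(P[...,:2]-G)@S.T
    m=(C[...,0]>C[...,2]+25)&(abs(P[...,2]-24)<3)&(abs(Q[...,0]-75)<70)&(abs(Q[...,1])<55)
    b=rect(P,m);print(c,b,st(b[0]))
    if c=='top': save(cv2.resize(x['color'][150:390,120:440],None,fx=2.4,fy=2.4),'end.png')
    for t in ('walnut','pad','jar','estop_top'):
        for d in env.recognise(c,t)[:1]: u,v=map(int,d['location']);print(t,P[v,u].round(0))
E
```

```text
top (array([562.7, 133.1]), array([ 90.7, 109.6]), 18.5, 1837, np.float64(24.3)) [75.7 -0.4]
walnut [722. 167.  27.]
pad [537. 266.  31.]
estop_top [644. 425.  23.]
scene (array([563.2, 132.9]), array([ 91.1, 111.3]), 18.2, 1662, np.float64(24.1)) [75.3 -0.8]
walnut [727. 162.  25.]
pad [543. 263.  25.]
jar [418.  43.  60.]
estop_top [642. 430.  23.]
```

View pics/end.png

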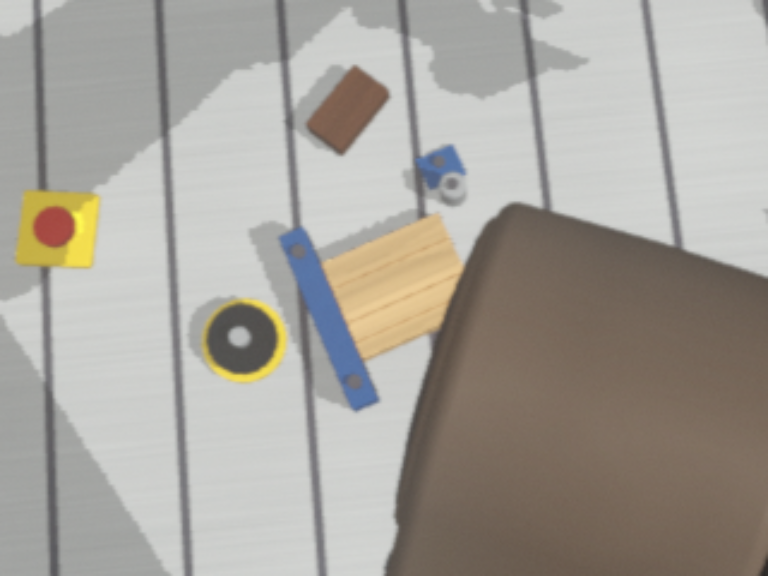

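The picture shows the block flat against the blue bar (its face runs from about (325,262) to (365,358)). It is at station (75.5,-0.6), and the bystanders have not moved.

```bash
python3 -c "
from cell import env
print(env.job_done())"
```

```text
the job is handed in; nothing more can be done
None
```

The oak block lies flat against the stop bar at about station x = 75 mm, y = -0.6 mm; the other objects measure where they started, the arm is clear, and the job is handed in.

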